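# Put the mixed-up vessels on their right instruments

### The job

The vessels on the lab instruments are mixed up: the closed amber bottle stands on the hotplate, the conical flask on the balance and the white jar on the stirrer. Take the bottle off the hotplate before moving the others and park it standing on the cork mat, then put the flask on the hotplate, the jar on the balance and the bottle on the stirrer, each upright in the middle of its round plate. Never set a vessel down on the bare steel bench, keep them upright and lower them gently rather than letting them drop, and leave the tube rack, dishes and spatula where they are.

Things in the scene. Friction and masses are not known exactly. Their poses are not given: they have to be found in the camera images.
- bottle: Closed amber glass bottle with a ribbed blue screw cap, 138 mm tall, about 0.3 kg. Body 70 mm in diameter up to 88 mm, shoulder narrowing to a 44 mm neck at 106 mm; cap 54 mm in diameter from 112 to 138 mm height, the place to grip it. Origin: centre of its underside, z up its axis. It starts on the hotplate.
- flask: Clear glass conical (Erlenmeyer) flask with a green vented silicone cap, 148 mm tall, about 0.2 kg. Base 85 mm in diameter, cone up to the 34 mm neck at 92 mm; cap 40 mm in diameter from 108 to 148 mm height, the place to grip it. Origin: centre of its underside, z up its axis. It starts on the balance.
- jar: White plastic sample jar with a red screw lid, 82 mm tall, about 0.12 kg. Body 52 mm in diameter; lid 55 mm in diameter from 62 to 82 mm height, the place to grip it. Origin: centre of its underside, z up its axis. It starts on the stirrer.
- hotplate: Fixed laboratory hotplate: cream box 150 mm wide (y) and 205 mm deep with a round dark iron plate, 144 mm in diameter, its top 100 mm above the bench. Knob and green switch on its +x face. Origin: on the bench under the centre of the round plate; the box reaches from x = -80 to +125 mm, the knob to +141 mm.
- stirrer: Fixed magnetic stirrer: low teal box 118 mm wide (y) with a round white plate, 112 mm in diameter, its top 55 mm above the bench. Black knob (top 58 mm high) and red switch on its +x end. Origin: on the bench under the centre of the white plate; the box reaches from x = -60 to +105 mm.
- balance: Fixed top-pan balance: pale grey box 140 mm wide (y) with a round steel pan, 112 mm in diameter, its top 54 mm above the bench. Blue panel with display and keys on its +x end. Origin: on the bench under the centre of the pan; the box reaches from x = -70 to +130 mm.
- mat: Round cork mat fixed on the bench, 150 mm in diameter, 12 mm thick, free at the start: the parking spot. Origin: centre of its underside, on the bench.
- rack: Bystander: blue test-tube rack, 62 x 200 mm, 96 mm tall, with glass tubes (one piece). Origin: centre of its underside, long side along y.
- dishes: Bystander: stack of three glass dishes, 94 mm in diameter, 43 mm tall (one piece). Origin: centre of its underside.
- spatula: Bystander: thin double-ended stainless steel spatula, 164 mm long, up to 12 mm wide, 5 mm high, lying on the bench along its x axis. Origin: centre of its underside.
Things that resemble listed ones, but are neither listed nor needed, are in the scene too. Of the things that look like the bottle, the middle-sized one is meant.

How it is judged:
By the outcome, as a careful person would: the job done as asked, in the order asked, and still so for the second after the job is handed in, with the robot touching nothing.
It also fails if it takes over 112 s, if anything falls off the work surface, if the arm or the gripper's body presses on something with over 40 N, if the wrist force passes 120 N, or if a joint passes its speed limit or range.

### The arm

A 6-joint arm with a two-finger parallel gripper is mounted at the origin on the work surface. World frame = base frame: x ahead of the robot, y to its left, z up, the work surface at z = 0. Lengths are in m, angles in rad, forces in N, time in s.
With the tool pointing down it reaches from about 0.25 to 0.775 m from the base axis. Payload 4 kg.
Tool frame: the origin (TCP) lies on the centre line of the jaws, within the pads' length; the fingertips stand 25 mm ahead of it and the grasp point (between the pads) lies 6 mm ahead of it; z points along the fingers, y is the line along which they close (so a half turn about z gives the same grasp; the last joint's range is limited). The gripper opens to 94 mm and grips with 3 to 60 N. Pads are 16 mm wide; open, the fingers measure 119 mm over their backs; the gripper's body (75 mm by 177 mm) begins 78 mm behind the grasp point.
Start: joints at [1.063, 0.087, 1.371, -0, 1.684, -0.103], TCP at [0.217, 0.506, 0.231] pointing down, gripper open.
Joint ranges: [-3.1, 3.1], [-0.76, 2.03], [0.27, 2.55], [-1.08, 4.22], [0.17, 2.65], [-2.57, 2.57]. Speed limits (rad/s): [2.79, 2.79, 3.14, 3.14, 3.14, 3.14].

### API

Orientations are given as [roll, pitch, yaw] about the fixed x, y, z axes, in that order (R = Rz(yaw) Ry(pitch) Rx(roll)).
In Python, from bench import sensors, optics, ticket gives the robot as it stands.
- The arm moves only by the tool send_rows, never from a script. Its argument "rows" is a list of rows, each a list of 6 numbers: the shift along the world's x, y, z in mm, then the turn, a rotation vector about the world's x, y, z in rad. In form: [[x, y, z, wx, wy, wz], ...]. A call has 1 to 8 rows; each row shifts and turns the commanded pose from where the row before left it; what a row does not reach is not made up. A row lasts 1/12 s, in which the tool goes at most 41.7 mm and 7.16 degrees, less where a joint would pass 70% of its speed; a pose out of reach is approached as far as the arm can. A call is refused whole if a number of a shift passes 41.7 or a number of a turn 0.125, either way. A call with a gripper value outside its range is refused whole. "grip" is the finger opening in mm, from 0 to 94, set as the call begins (left out, the last holds). The fingers move at their own pace and stop on an object; the grip force is fixed at half the most. Time passes only in rows, so rows that do not move let the fingers close. It gives the time, the measured TCP pose, the force, the opening and the grip force at its end, in the units of the state.
- sensors.get_obs(): the state, without advancing time (a new reading comes with each control period).
- optics.snapshot(name): name is "scene" or "top" or "wrist"; returns the picture (384x512x3 uint8, red, green, blue); there is no depth.
- optics.camera_model(name): a dict with "vertical_fov" (degrees; the focal length in pixels is half the picture's height over the tangent of half this angle, whatever the lens; pixels are square), "cx", "cy" (the principal point, pixels), "k1" (the pictures are not rectified: a ray, as slopes to the right and down, at radius r is drawn at 1 + k1 r^2 times it, then the intrinsics apply), "R" (3x3) and "t" (3): a world point X has camera coordinates R X + t. Camera axes: x right, y down, z forward; pixel columns grow to the right and rows downward; lengths in m; the calibration is good to about 2 mm. A picture is of the moment at which its call begins: read the wrist's pose just before it. camera_model takes no time and is no camera call; for the wrist camera it gives the pose at the moment of the call.
- ticket.close_job(): hands the job in; it is judged then, once.
The state is a dict: "time": time; "joint_positions": joint angles; "qvel": joint speeds; "joint_torque": joint torques, N m; "tool_pos": TCP position; "ee_rot": TCP orientation; "wrist_force": force on the tool from outside, world axes, zero at the start; "wrist_torque": the same for the moment, N m; "width": finger opening in m; "finger_force": force on a finger pad.
Only numpy, scipy, OpenCV 4.12 (cv2) and the standard library are available. Lean on these libraries where they do the work, as an engineer would, in place of code of your own. Each camera call takes 0.05 s, during which the arm holds its last target. There are 200 camera calls.

## Working session

There is one attempt and no reset: what is moved stays moved. The work goes in short steps, Python scripts to look and compute and a tool call to move; the robot and the scene stay as the last step left them, time stands still between calls to the robot, and variables do not carry over. Pictures are saved under pics/ and viewed, at most 16 in all, crops included, and the job is handed in when it is done.

Besides the shell and the picture viewer there is one more tool, called as name(argument=value, ...), one argument or row to a line, values as JSON. send_rows: Moves the arm, as the interface text tells. Its arguments: {"type":"object","properties":{"rows":{"type":"array"},"grip":{"type":"number"}},"required":["rows"]}

```bash
mkdir -p pics
cat > h.py <<'E'
import numpy as np, cv2
from bench import sensors, optics, ticket
def snap(cam,fn=None):
    m=optics.camera_model(cam); im=np.array(optics.snapshot(cam))
    if fn: cv2.imwrite('pics/'+fn+'.png',im[:,:,::-1])
    return im,m
def ray(m,u,v):
    f=192/np.tan(np.radians(m['vertical_fov'])/2)
    K=np.array([[f,0,m['cx']],[0,f,m['cy']],[0,0,1]])
    p=cv2.undistortPoints(np.array([[[u,v]]],float),K,np.array([m['k1'],0,0,0,0.]))[0,0]
    R=np.array(m['R']);t=np.array(m['t'])
    d=R.T@np.array([p[0],p[1],1]);return -R.T@t,d/np.linalg.norm(d)
def onz(m,u,v,z):
    o,d=ray(m,u,v);return o+d*(z-o[2])/d[2]
def proj(m,X):
    f=192/np.tan(np.radians(m['vertical_fov'])/2)
    c=np.array(m['R'])@np.array(X)+np.array(m['t']);x,y=c[0]/c[2],c[1]/c[2];s=1+m['k1']*(x*x+y*y)
    return np.array([m['cx']+f*x*s,m['cy']+f*y*s])
def cross(rays):
    A=0;b=0
    for o,d in rays:
        P=np.eye(3)-np.outer(d,d);A=A+P;b=b+P@o
    X=np.linalg.solve(A,b);return X,[np.linalg.norm((np.eye(3)-np.outer(d,d))@(X-o)) for o,d in rays]
E
python3 - <<'E'
from h import *
for c in('scene','top','wrist'):
    im,m=snap(c,c+'0');print(c,m['vertical_fov'],m['k1'],-np.array(m['R']).T@np.array(m['t']))
o=sensors.get_obs();print(o)
E
```

```text
scene 52.3263294903302 -0.0007418524348119246 [ 0.88545485 -0.50057082  0.85784643]
top 47.43476092204483 -0.11800455674072347 [ 0.44678433 -0.00147965  1.18953777]
wrist 67.13063292686427 -0.015560842384255152 [0.14398891 0.5360656  0.38457693]
{'time': 0.15, 'joint_positions': array([ 1.06290561e+00,  8.77757600e-02,  1.37186277e+00,  2.01306359e-05,
        1.68359750e+00, -1.03140631e-01]), 'qvel': array([ 0.00106025, -0.00115807, -0.00568022,  0.00086014,  0.00187353,
       -0.00043485]), 'joint_torque': array([ 1.20986486e-03, -3.40644550e+01, -3.02792144e+01,  7.19448854e-02,
        3.05045815e-02, -1.14473851e-04]), 'tool_pos': array([0.21642392, 0.50523113, 0.22960069]), 'ee_rot': array([-3.13996008e+00, -1.89097609e-04,  2.73684466e+00]), 'wrist_force': array([0.58602352, 0.82995036, 0.38380341]), 'wrist_torque': array([ 0.02754748, -0.01665434, -0.00308112]), 'finger_force': 0.0, 'width': 0.0939535456866366}
```

View pics/scene0.png

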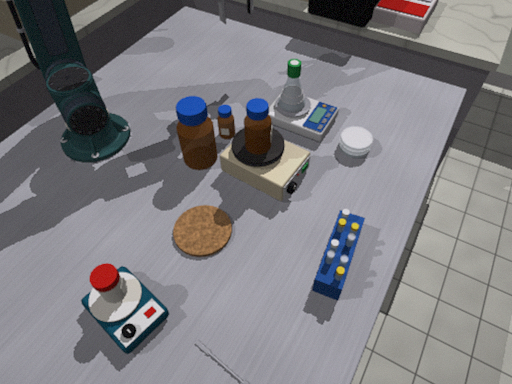

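View pics/top0.png

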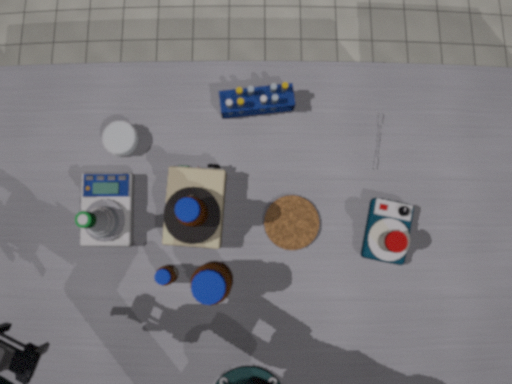

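The scene picture shows three amber bottles: large at (195,135), small at (226,122) and one on the hotplate at (257,125). In the top view they are at (210,287), (164,276) and (187,210). The one on the hotplate is the middle-sized one. The flask's green cap is at scene (294,68), top (86,220). The jar's red lid is at scene (105,278), top (396,241). The mat is at top (292,222).

```bash
cat >> h.py <<'E'
def blobs(im,lo,hi,amin=60,box=None):
    h=cv2.cvtColor(im,cv2.COLOR_RGB2HSV);k=cv2.inRange(h,np.array(lo),np.array(hi))
    if lo[0]==0 and hi[0]<12: k|=cv2.inRange(h,np.array((170,lo[1],lo[2])),np.array((180,hi[1],hi[2])))
    if box: 
        z=np.zeros_like(k);x0,y0,x1,y1=box;z[y0:y1,x0:x1]=k[y0:y1,x0:x1];k=z
    k=cv2.morphologyEx(k,cv2.MORPH_CLOSE,np.ones((3,3)))
    cs=[c for c in cv2.findContours(k,0,cv2.CHAIN_APPROX_NONE)[0] if cv2.contourArea(c)>amin]
    return sorted(cs,key=cv2.contourArea,reverse=True)
BLUE=((105,150,90),(125,255,255));GREEN=((50,120,50),(90,255,255));RED=((0,170,90),(8,255,255))
def el(c):
    (x,y),(a,b),t=cv2.fitEllipse(cv2.convexHull(c) if len(c)>5 else c);return [round(float(q),1) for q in (x,y,a,b,t)]
E
python3 - <<'E'
from h import *
S={}
for c in('top','scene'):
    im=cv2.imread('pics/%s0.png'%c)[:,:,::-1].copy()
    for n,(lo,hi) in dict(blue=BLUE,green=GREEN,red=RED,cork=((8,90,90),(20,255,255)),dark=((0,0,0),(180,255,45)),amber=((3,120,20),(14,255,140)),teal=((88,100,30),(100,255,255)),white=((0,0,200),(180,30,255)),cream=((15,30,120),(30,110,255))).items():
        for k in blobs(im,lo,hi,90)[:6]: print(c,n,el(k),cv2.boundingRect(k),int(cv2.contourArea(k)))
im=cv2.imread('pics/top0.png');im2=cv2.imread('pics/scene0.png')
a=cv2.resize(im[155:315,60:260],(800,600)[:1]*1+(600,) if 0 else (500,400),interpolation=2)
b=cv2.resize(im2[50:190,160:335],(500,400),interpolation=2)
cv2.imwrite('pics/crop1.png',cv2.resize(np.hstack([b,a]),(800,320)))
E
```

```text
top blue [208.2, 286.7, 33.0, 34.0, 171.8] (192, 270, 33, 35) 843
top blue [249.4, 100.2, 22.9, 99.0, 86.4] (220, 91, 74, 22) 508
top blue [186.8, 209.0, 23.7, 24.9, 117.4] (175, 197, 25, 25) 439
top blue [162.6, 276.3, 14.3, 14.7, 52.2] (156, 269, 15, 15) 152
top blue [121.3, 183.6, 14.2, 24.8, 179.3] (114, 176, 14, 19) 106
top red [395.5, 241.2, 19.6, 21.2, 95.9] (385, 232, 22, 19) 300
top cork [291.6, 222.2, 53.3, 53.8, 95.7] (264, 196, 55, 53) 2158
top dark [20.7, 355.3, 45.6, 57.2, 19.8] (0, 337, 45, 47) 912
top dark [195.8, 208.4, 35.9, 52.3, 113.5] (170, 189, 49, 39) 571
top dark [249.3, 385.7, 20.2, 49.1, 93.9] (225, 376, 48, 8) 145
top amber [209.0, 285.0, 39.1, 49.8, 42.4] (194, 263, 38, 34) 227
top amber [275.5, 215.0, 17.4, 23.0, 37.3] (266, 205, 19, 21) 162
top amber [190.2, 210.9, 29.5, 35.2, 112.7] (182, 197, 26, 30) 162
top teal [247.0, 375.7, 16.7, 45.2, 86.1] (226, 367, 45, 17) 381
top teal [372.6, 232.6, 18.7, 69.4, 5.8] (362, 199, 21, 61) 242
top cream [194.6, 186.5, 58.5, 70.6, 12.1] (166, 166, 59, 36) 1220
top cream [188.2, 236.5, 23.6, 72.5, 97.5] (163, 225, 57
[... 977 characters left out ...]
77, 117, 40, 53) 1393
scene amber [257.6, 132.2, 32.0, 45.0, 1.5] (245, 116, 26, 39) 786
scene amber [226.0, 125.0, 16.8, 28.0, 173.6] (218, 115, 17, 24) 188
scene amber [219.5, 219.5, 18.5, 19.4, 164.0] (211, 209, 19, 20) 161
scene teal [56.3, 47.0, 48.5, 240.0, 157.6] (14, 0, 87, 113) 2903
scene teal [130.3, 314.4, 68.1, 76.5, 139.1] (92, 282, 76, 71) 1822
scene teal [95.1, 137.1, 45.0, 69.5, 72.5] (61, 114, 69, 48) 1682
scene white [356.5, 136.8, 20.7, 31.0, 101.3] (341, 127, 31, 21) 470
scene white [144.0, 316.5, 20.2, 44.3, 52.7] (126, 302, 37, 29) 444
scene white [123.9, 307.8, 12.9, 35.2, 49.9] (109, 300, 29, 21) 230
scene cream [266.3, 161.2, 48.4, 90.5, 94.9] (220, 141, 90, 46) 1137
```

View pics/crop1.png

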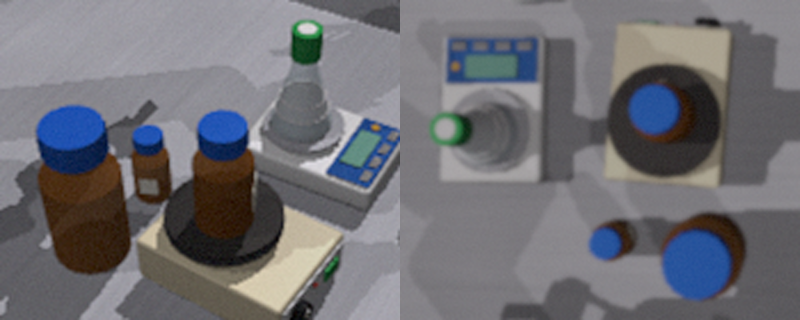

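The crop shows the middle-sized amber bottle with its blue cap alone on the dark round plate, and the large and small lookalikes standing on the bench. The choice is confirmed. Next I triangulate.

Run:
```python
from h import *
mt=optics.camera_model('top');ms=optics.camera_model('scene')
for n,a,b in [('bottlecap',(186.8,209),(256.7,106.5)),('big',(208.2,286.7),(191,106)),('small',(162.6,276.3),(225,110.5)),('jar lid',(395.5,241.2),(104.5,277)),('flaskcap',(86,219.5),(293.7,68)),('mat',(291.6,222.2),(202.3,230))]:
    X,e=cross([ray(mt,*a),ray(ms,*b)]);print(n,X.round(4),np.round(e,4))
T=cv2.imread('pics/top0.png')[:,:,::-1].copy()
print('mat',onz(mt,291.6,222.2,.012),'plate',onz(mt,192,215,.1),'stir',onz(mt,388,240,.055),'bal',onz(mt,105,219,.054))
print('rack',onz(mt,257,101,.09),'big',onz(mt,208.2,286.7,.2),'dishes',onz(mt,120,138,.043))
```

```text
bottlecap [0.5066 0.134  0.2326] [0.0009 0.0009]
big [0.3345 0.0897 0.1958] [0.0001 0.0001]
small [0.3482 0.2137 0.0929] [0.0005 0.0005]
jar lid [ 0.4344 -0.3624  0.1255] [0.0001 0.0001]
flaskcap [0.4853 0.3788 0.1841] [0. 0.]
mat [ 0.4862 -0.1178  0.004 ] [0.0002 0.0002]
mat [ 0.48578329 -0.11710211  0.012     ] plate [0.50076639 0.14013824 0.1       ] stir [ 0.43691088 -0.36614966  0.055     ] bal [0.49184146 0.37639937 0.054     ]
rack [ 0.79722667 -0.02300485  0.09      ] big [0.33492657 0.08925542 0.2       ] dishes [0.71108644 0.34647192 0.043     ]
```

send_rows(
  rows=[
    [20, -25, 25, 0, 0, 0],
    [20, -25, 25, 0, 0, 0],
    [20, -25, 25, 0, 0, 0],
    [20, -25, 25, 0, 0, 0],
    [20, -25, 25, 0, 0, 0],
    [20, -25, 20, 0, 0, 0],
    [0, 0, 0, 0, 0, 0],
  ],
  grip=94,
)

```text
time: 0.73
tool_pos: [0.3401, 0.3526, 0.3805]
ee_rot: [3.135, 0.006, 2.73]
wrist_force: [0.0, -0.5, 0.1]
width: 0.0939
finger_force: 0.0
```

Run:
```python
from h import *
im,m=snap('wrist','w1');R=np.array(m['R']);print('axis',R[2],'pos',-R.T@m['t'])
o=sensors.get_obs();print(o['tool_pos'],o['ee_rot'],o['joint_positions'])
```

```text
axis [ 0.25984524 -0.10681701 -0.95972422] pos [0.26651911 0.38320959 0.53514574]
[0.33850541 0.35424732 0.37814571] [3.13686693e+00 2.58480695e-03 2.73199210e+00] [ 6.92458249e-01 -3.23051227e-02  1.20204077e+00 -1.85421332e-04
  1.96647329e+00 -4.68815557e-01]
```

View pics/w1.png

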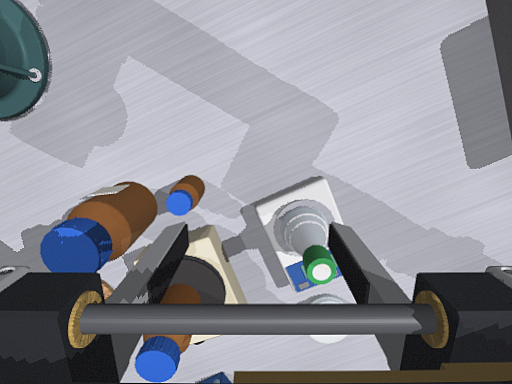

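The wrist view shows the bottle's cap at (158,358), the flask's green cap at (320,272), the balance pan at (305,225) and the big lookalike bottle at (85,245). I move so that the camera stands over the hotplate.

send_rows(
  rows=[
    [26, -30, 2, 0, 0, 0],
    [26, -30, 2, 0, 0, 0],
    [26, -30, 2, 0, 0, 0],
    [26, -30, 2, 0, 0, 0],
    [26, -30, 2, 0, 0, 0],
    [26, -30, 2, 0, 0, 0],
    [26, -30, 2, 0, 0, 0],
    [26, -30, 2, 0, 0, 0],
  ],
)

```text
time: 1.45
tool_pos: [0.5452, 0.1154, 0.3897]
ee_rot: [-3.141, -0.003, 2.739]
wrist_force: [0.4, 0.5, 0.4]
width: 0.094
finger_force: 0.0
```

send_rows(
  rows=[
    [0, 0, 0, 0, 0, 0],
    [0, 0, 0, 0, 0, 0],
  ],
)

```text
time: 1.62
tool_pos: [0.5453, 0.1152, 0.3885]
ee_rot: [-3.14, -0.005, 2.735]
wrist_force: [-0.1, 0.3, -0.7]
width: 0.0943
finger_force: 0.0
```

Run:
```python
from h import *
im,m=snap('wrist','w2')
o=sensors.get_obs();print(o['tool_pos'],o['ee_rot'],o['joint_positions'][5])
for k in blobs(im,*BLUE,100): print(el(k),cv2.boundingRect(k))
print('pred cap',proj(m,[.5066,.134,.2326]),'pred plate',proj(m,[.5008,.1401,.1]))
```

```text
[0.54454672 0.11626866 0.38941997] [-3.14056161 -0.00387837  2.736951  ] -1.0577507144371174
[161.4, 14.3, 71.2, 84.7, 134.7] (122, 0, 79, 53)
[412.7, 118.2, 40.6, 120.8, 66.4] (373, 87, 80, 63)
[260.1, 148.1, 50.5, 51.9, 165.0] (235, 122, 51, 52)
[296.0, 251.8, 29.0, 43.5, 0.0] (211, 267, 89, 37)
[267.2, 6.4, 28.6, 30.7, 3.9] (253, 0, 29, 22)
pred cap [260.50424772 145.92297627] pred plate [262.14820782 130.78291721]
```

View pics/w2.png

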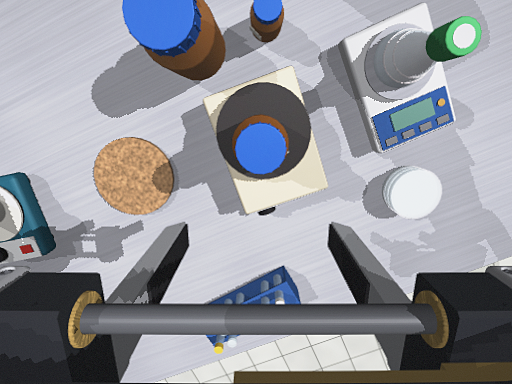

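This view shows the bottle's cap at (260,148) on the dark plate, centred at about (263,130). The mat is at (133,175), the balance pan at (400,62) and the flask cap at (465,34).

Run:
```python
from h import *
im=cv2.imread('pics/w2.png')[:,:,::-1].copy();m=optics.camera_model('wrist');mt=optics.camera_model('top');ms=optics.camera_model('scene')
T=cv2.imread('pics/top0.png')[:,:,::-1].copy()
X,e=cross([ray(mt,186.8,209),ray(ms,256.7,106),ray(m,260.1,147.6)]);print('cap',X.round(4),np.round(e,4))
X,e=cross([ray(mt,186.8,209),ray(m,260.1,147.6)]);print('cap2',X.round(4),np.round(e,4))
# cap top rim: size check
z=.238;print('w on .238',onz(m,260.1,147.6,z),'dia',51/ (m['t'] is not None and 1)*np.linalg.norm(onz(m,260,148,z)-onz(m,261,148,z)))
c=[k for k in blobs(im,(8,60,90),(22,255,255),500,(80,120,190,225))][0];print('mat w',el(c),onz(m,*el(c)[:2],.012))
X,e=cross([ray(mt,291.6,222.2),ray(m,*el(c)[:2]),ray(ms,202.3,230)]);print('mat',X.round(4),np.round(e,4))
def plate(I,box,lo,hi,M,z):
    k=blobs(I,lo,hi,300,box)[0];E=el(k);print('plate',E,onz(M,*E[:2],z));return E
a=plate(im,(205,75,320,190),(0,0,0),(180,255,85),m,.1)
b=plate(T,(155,180,228,250),(0,0,0),(180,255,70),mt,.1)
X,e=cross([ray(m,*a[:2]),ray(mt,*b[:2])]);print('plate',X,e)
```

```text
cap [0.5069 0.1338 0.2343] [0.0006 0.0011 0.0005]
cap2 [0.5072 0.134  0.2361] [0. 0.]
w on .238 [0.50694706 0.13412708 0.238     ] dia 0.05383798299384384
mat w [133.1, 175.4, 74.3, 81.8, 128.5] [ 0.4857065  -0.11588473  0.012     ]
mat [ 0.4862 -0.1183  0.0055] [0.0006 0.0008 0.0007]
plate [263.0, 130.2, 94.0, 95.8, 8.0] [0.50010517 0.14267643 0.1       ]
plate [191.9, 214.8, 55.0, 56.3, 80.3] [0.50126584 0.14039486 0.1       ]
plate [0.50163429 0.14256005 0.08303193] [np.float64(0.0004811649625708715), np.float64(0.00048116496257110184)]
```

send_rows(
  rows=[
    [-19, 9, 0, 0, 0, 0],
    [-19, 9, 0, 0, 0, 0],
    [0, 0, -35, 0, 0, 0],
    [0, 0, -35, 0, 0, 0],
    [0, 0, -30, 0, 0, 0],
    [0, 0, -25, 0, 0, 0],
    [0, 0, -20, 0, 0, 0],
    [0, 0, -13, 0, 0, 0],
  ],
)

```text
time: 2.33
tool_pos: [0.5039, 0.1357, 0.2303]
ee_rot: [-3.14, -0.004, 2.74]
wrist_force: [-0.0, -0.9, -0.9]
width: 0.0936
finger_force: 0.0
```

send_rows(
  rows=[
    [0, 0, 0, 0, 0, 0],
    [0, 0, 0, 0, 0, 0],
    [0, 0, 0, 0, 0, 0],
  ],
)

```text
time: 2.58
tool_pos: [0.5065, 0.1348, 0.2348]
ee_rot: [3.14, 0.002, 2.739]
wrist_force: [-0.3, -1.0, 0.4]
width: 0.094
finger_force: 0.0
```

Run:
```python
from h import *
im,m=snap('wrist','w3');snap('scene','s3')
o=sensors.get_obs();print(o['tool_pos'],o['ee_rot'],o['wrist_force'])
for k in blobs(im,*BLUE,100): print(el(k),cv2.boundingRect(k))
```

```text
[0.50706135 0.13428767 0.23541317] [3.13964997e+00 2.76231479e-03 2.73781255e+00] [-0.49987976 -0.18390608 -0.03001495]
[83.2, 12.8, 122.1, 159.3, 119.9] (7, 0, 151, 78)
[257.2, 247.9, 91.9, 95.1, 4.0] (211, 200, 93, 96)
[472.5, 156.0, 50.5, 208.2, 67.2] (414, 116, 98, 84)
[261.0, 364.8, 35.8, 147.6, 70.6] (189, 337, 117, 47)
[268.9, 0.1, 43.2, 48.9, 157.4] (247, 0, 45, 25)
```

View pics/w3.png

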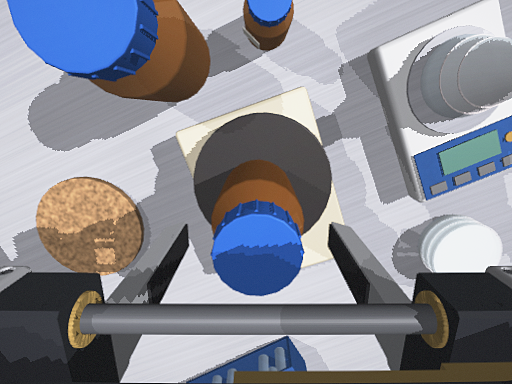

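The cap at (257,248) is centred between the fingers, whose tips are at (187,228) and (330,228). I check the top's position by ray once more and close.

Run:
```python
from h import *
m=optics.camera_model('wrist');o=sensors.get_obs();print(onz(m,257.2,252,.238),o['tool_pos'],proj(m,o['tool_pos']))
```

```text
[0.50716249 0.13328516 0.238     ] [0.50706135 0.13428767 0.23541317] [258.69657977 249.18400935]
```

send_rows(
  rows=[
    [0, 0, -2, 0, 0, 0],
    [0, 0, 0, 0, 0, 0],
    [0, 0, 0, 0, 0, 0],
    [0, 0, 0, 0, 0, 0],
    [0, 0, 0, 0, 0, 0],
    [0, 0, 0, 0, 0, 0],
    [0, 0, 0, 0, 0, 0],
    [0, 0, 0, 0, 0, 0],
  ],
  grip=40,
)

```text
time: 3.35
tool_pos: [0.5067, 0.1337, 0.2315]
ee_rot: [3.141, 0.0, 2.737]
wrist_force: [0.7, 0.7, 0.9]
width: 0.0535
finger_force: 30.0
```

send_rows(
  rows=[
    [0, 0, 5, 0, 0, 0],
    [0, 0, 10, 0, 0, 0],
    [0, 0, 15, 0, 0, 0],
    [0, 0, 15, 0, 0, 0],
    [0, -10, 5, 0, 0, 0],
    [-2, -20, 0, 0, 0, 0],
    [-3, -26, 0, 0, 0, 0],
    [-3, -28, 0, 0, 0, 0],
  ],
)

```text
time: 4.02
tool_pos: [0.4982, 0.0486, 0.2814]
ee_rot: [-3.141, -0.0, 2.738]
wrist_force: [0.3, -0.1, -3.3]
width: 0.0533
finger_force: 30.0
```

send_rows(
  rows=[
    [-3, -28, 0, 0, 0, 0],
    [-3, -28, 0, 0, 0, 0],
    [-3, -28, 0, 0, 0, 0],
    [-2, -28, 0, 0, 0, 0],
    [-1, -25, -5, 0, 0, 0],
    [-1, -18, -15, 0, 0, 0],
    [0, -12, -20, 0, 0, 0],
    [0, 0, -20, 0, 0, 0],
  ],
)

```text
time: 4.68
tool_pos: [0.4852, -0.1209, 0.2211]
ee_rot: [-3.14, 0.001, 2.733]
wrist_force: [0.1, 0.8, -3.5]
width: 0.0533
finger_force: 30.0
```

send_rows(
  rows=[
    [0, 0, -20, 0, 0, 0],
    [0, 0, -18, 0, 0, 0],
    [0, 0, -12, 0, 0, 0],
    [0, 0, -10, 0, 0, 0],
    [0, 0, 0, 0, 0, 0],
    [0, 0, 0, 0, 0, 0],
    [0, 0, 0, 0, 0, 0],
  ],
)

```text
time: 5.27
tool_pos: [0.4863, -0.1177, 0.1628]
ee_rot: [3.141, 0.002, 2.737]
wrist_force: [-0.7, 0.4, -2.1]
width: 0.0535
finger_force: 30.0
```

Run:
```python
from h import *
im,m=snap('wrist','w4');T,mt=snap('top','t4')
snap('scene','s4')
o=sensors.get_obs();print(o['tool_pos'],o['ee_rot'],o['wrist_force'],o['joint_positions'][5])
```

```text
[ 0.48633351 -0.1176349   0.1629125 ] [3.14140858e+00 2.58812811e-03 2.73701691e+00] [ 0.73128851  0.64595795 -3.76001299] -1.5169356365915045
```

View pics/w4.png

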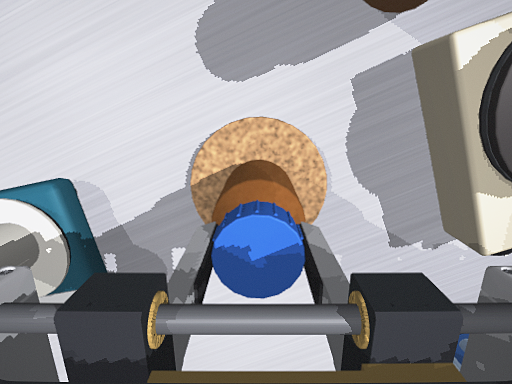

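The bottle hangs upright above the middle of the mat, with its cap at (258,250) and the mat around (258,180). I lower it gently.

send_rows(
  rows=[
    [0, 0, -8, 0, 0, 0],
    [0, 0, -5, 0, 0, 0],
    [0, 0, -2, 0, 0, 0],
    [0, 0, 0, 0, 0, 0],
    [0, 0, 0, 0, 0, 0],
  ],
)

```text
time: 5.83
tool_pos: [0.4854, -0.1173, 0.146]
ee_rot: [3.142, -0.001, 2.737]
wrist_force: [-0.0, 0.6, -3.4]
width: 0.0532
finger_force: 30.0
```

send_rows(
  rows=[
    [0, 0, -1, 0, 0, 0],
    [0, 0, -1, 0, 0, 0],
    [0, 0, 0, 0, 0, 0],
    [0, 0, 0, 0, 0, 0],
  ],
)

```text
time: 6.17
tool_pos: [0.4856, -0.1175, 0.1446]
ee_rot: [3.141, 0.0, 2.737]
wrist_force: [-0.1, -0.6, -2.6]
width: 0.0536
finger_force: 30.0
```

send_rows(
  rows=[
    [0, 0, -1, 0, 0, 0],
    [0, 0, 0, 0, 0, 0],
    [0, 0, 0, 0, 0, 0],
  ],
)

```text
time: 6.42
tool_pos: [0.4856, -0.1174, 0.1436]
ee_rot: [3.141, 0.0, 2.737]
wrist_force: [0.8, -0.2, -2.2]
width: 0.0531
finger_force: 30.0
```

Commanded z is now 0.144, and the force is beginning to fall. I continue in 1 mm steps.

send_rows(
  rows=[
    [0, 0, -1, 0, 0, 0],
    [0, 0, 0, 0, 0, 0],
    [0, 0, 0, 0, 0, 0],
  ],
)

```text
time: 6.67
tool_pos: [0.486, -0.1175, 0.1435]
ee_rot: [3.141, 0.001, 2.737]
wrist_force: [-0.7, 1.3, 2.9]
width: 0.0537
finger_force: 30.0
```

send_rows(
  rows=[
    [0, 0, -1, 0, 0, 0],
    [0, 0, 0, 0, 0, 0],
    [0, 0, 0, 0, 0, 0],
  ],
)

```text
time: 6.92
tool_pos: [0.4862, -0.1176, 0.1435]
ee_rot: [3.141, 0.002, 2.737]
wrist_force: [-2.1, 1.0, 6.8]
width: 0.0535
finger_force: 30.0
```

send_rows(
  rows=[
    [0, 0, 1, 0, 0, 0],
    [0, 0, 0, 0, 0, 0],
    [0, 0, 0, 0, 0, 0],
    [0, 0, 0, 0, 0, 0],
    [0, 0, 10, 0, 0, 0],
    [0, 0, 20, 0, 0, 0],
    [0, 0, 35, 0, 0, 0],
    [0, 0, 40, 0, 0, 0],
  ],
  grip=94,
)

```text
time: 7.58
tool_pos: [0.4844, -0.117, 0.2468]
ee_rot: [-3.141, -0.005, 2.737]
wrist_force: [0.8, 0.3, -0.8]
width: 0.0941
finger_force: 0.0
```

send_rows(
  rows=[
    [0, 0, 40, 0, 0, 0],
    [0, 20, 35, 0, 0, 0],
    [2, 35, 10, 0, 0, 0],
    [3, 39, 0, 0, 0, 0],
    [3, 39, 0, 0, 0, 0],
    [3, 39, 0, 0, 0, 0],
    [3, 39, 0, 0, 0, 0],
    [3, 39, 0, 0, 0, 0],
  ],
)

```text
time: 8.25
tool_pos: [0.5024, 0.1344, 0.3334]
ee_rot: [3.141, 0.001, 2.737]
wrist_force: [0.7, -0.2, 0.4]
width: 0.0939
finger_force: 0.0
```

send_rows(
  rows=[
    [3, 39, 0, 0, 0, 0],
    [3, 39, 0, 0, 0, 0],
    [3, 39, 0, 0, 0, 0],
    [3, 39, 0, 0, 0, 0],
    [3, 39, 0, 0, 0, 0],
    [3, 33, 0, 0, 0, 0],
    [0, 0, 0, 0, 0, 0],
    [0, 0, 0, 0, 0, 0],
  ],
)

```text
time: 8.92
tool_pos: [0.5203, 0.3621, 0.3315]
ee_rot: [-3.14, -0.001, 2.74]
wrist_force: [0.4, -0.8, -0.2]
width: 0.0941
finger_force: 0.0
```

Run:
```python
from h import *
im,m=snap('wrist','w5');T,mt=snap('top','t5');S,ms=snap('scene','s5')
o=sensors.get_obs();print(o['tool_pos'],o['ee_rot'],o['joint_positions'])
for k in blobs(im,*GREEN,100): print(el(k),cv2.boundingRect(k))
print(proj(m,[.4853,.3788,.184]),proj(m,[.492,.376,.054]))
```

```text
[0.52082969 0.35944834 0.33319774] [3.14133330e+00 7.24497858e-04 2.73549399e+00] [ 5.14738562e-01  2.84041533e-01  9.39852555e-01 -4.46320796e-04
  1.91705363e+00 -6.50110804e-01]
[261.4, 152.9, 38.3, 41.2, 178.8] (242, 132, 39, 42)
[260.22682261 150.39660821] [259.74138356 143.73568905]
```

View pics/w5.png

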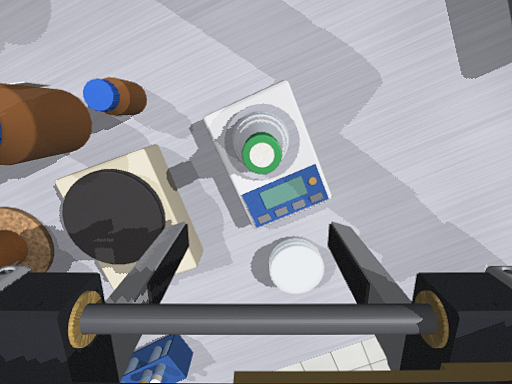

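The wrist view shows the flask's green cap at (261,153), centred on the balance pan. The hotplate is empty with its plate at (113,217), and the dishes are at (297,265).

Run:
```python
from h import *
im=cv2.imread('pics/w5.png')[:,:,::-1].copy();m=optics.camera_model('wrist');mt=optics.camera_model('top');ms=optics.camera_model('scene')
X,e=cross([ray(mt,86,219.5),ray(ms,293.7,68),ray(m,261.4,153)]);print('cap',X.round(4),np.round(e,4))
print('top .202',onz(m,261.5,154,.202), onz(m,261.4,152.9,.195))
T=cv2.imread('pics/t5.png')[:,:,::-1].copy()
k=blobs(T,*GREEN,40,(60,200,110,240));print([el(q) for q in k])
k=blobs(T,(0,0,150),(180,60,255),10,(75,208,96,232));print('vent',[el(q) for q in k])
k=blobs(im,(0,0,0),(180,255,85),300,(50,160,172,280))[0];a=el(k);print(a,onz(m,*a[:2],.1))
k=blobs(T,(0,0,0),(180,255,75),300,(155,180,228,250))[0];b=el(k);print(b,onz(mt,*b[:2],.1),cross([ray(m,*a[:2]),ray(mt,*b[:2])]))
```

```text
cap [0.4869 0.3768 0.1866] [0.0019 0.001  0.0022]
top .202 [0.48793484 0.37698095 0.202     ] [0.48783873 0.37700243 0.195     ]
[]
vent []
[113.2, 216.0, 92.7, 103.3, 114.1] [0.49982252 0.14206288 0.1       ]
[191.2, 214.7, 55.0, 58.3, 85.7] [0.50151288 0.14215334 0.1       ] (array([0.50067731, 0.14206693, 0.09991956]), [np.float64(0.0008434494085707528), np.float64(0.0008434494085707262)])
```

send_rows(
  rows=[
    [-17, 8, 0, 0, 0, 0],
    [-17, 8, 0, 0, 0, 0],
    [0, 0, -35, 0, 0, 0],
    [0, 0, -35, 0, 0, 0],
    [0, 0, -30, 0, 0, 0],
    [0, 0, -22, 0, 0, 0],
    [0, 0, -14, 0, 0, 0],
    [0, 0, -7, 0, 0, 0],
  ],
)

```text
time: 9.73
tool_pos: [0.486, 0.3742, 0.1873]
ee_rot: [-3.138, -0.002, 2.734]
wrist_force: [0.0, -0.9, -0.4]
width: 0.094
finger_force: 0.0
```

send_rows(
  rows=[
    [0, 0, 0, 0, 0, 0],
    [0, 0, 0, 0, 0, 0],
    [0, 0, 0, 0, 0, 0],
  ],
)

```text
time: 9.98
tool_pos: [0.4876, 0.3765, 0.1918]
ee_rot: [3.138, 0.002, 2.736]
wrist_force: [0.5, 0.3, 0.1]
width: 0.0939
finger_force: 0.0
```

Run:
```python
from h import *
im,m=snap('wrist','w6')
o=sensors.get_obs();print(o['tool_pos'],o['wrist_force'],proj(m,o['tool_pos']))
for k in blobs(im,*GREEN,100): print(el(k),cv2.boundingRect(k),onz(m,*el(k)[:2],.2))
```

```text
[0.48756434 0.37667812 0.19184687] [ 0.12569612 -0.160549    0.11689665] [258.96471912 249.04332814]
[262.8, 244.7, 69.8, 84.5, 178.3] (229, 202, 69, 84) [0.48211425 0.38127963 0.2       ]
```

Run:
```python
from h import *
m=optics.camera_model('wrist');print(onz(m,262.9,251,.202))
```

```text
[0.48474879 0.38037567 0.202     ]
```

send_rows(
  rows=[
    [-2, 2, -1, 0, 0, 0],
    [0, 0, 0, 0, 0, 0],
    [0, 0, 0, 0, 0, 0],
  ],
)

```text
time: 10.28
tool_pos: [0.4846, 0.3789, 0.1891]
ee_rot: [3.141, 0.001, 2.737]
wrist_force: [-0.3, 0.3, 0.3]
width: 0.0938
finger_force: 0.0
```

Run:
```python
from h import *
im,m=snap('wrist','w7')
o=sensors.get_obs();print(o['tool_pos'],o['wrist_force'],proj(m,o['tool_pos']))
for k in blobs(im,*GREEN,100): x,y,w,h=cv2.boundingRect(k);print((x,y,w,h),onz(m,x+w/2-.5,y+h-w/2-.5,.202))
```

```text
[0.48462509 0.37881141 0.1889037 ] [-0.34811244 -0.06212577  0.67145199] [258.55780625 248.95801946]
(227, 209, 70, 85) [0.48442283 0.3806089  0.202     ]
```

View pics/w7.png

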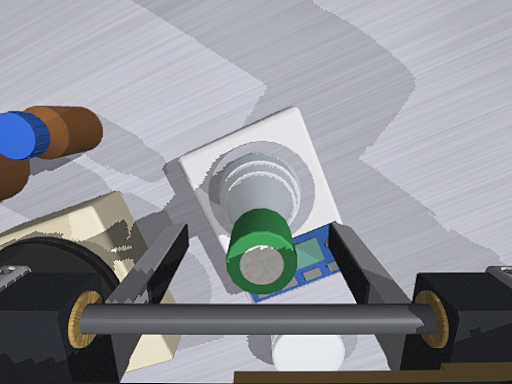

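The cap at (262,258) sits between the fingers at 188 and 330. I close on it, then lift.

send_rows(
  rows=[
    [0, 1, 0, 0, 0, 0],
    [0, 0, 0, 0, 0, 0],
    [0, 0, 0, 0, 0, 0],
    [0, 0, 0, 0, 0, 0],
    [0, 0, 0, 0, 0, 0],
    [0, 0, 0, 0, 0, 0],
    [0, 0, 0, 0, 0, 0],
    [0, 0, 0, 0, 0, 0],
  ],
  grip=28,
)

```text
time: 11.0
tool_pos: [0.4846, 0.3795, 0.1885]
ee_rot: [3.142, 0.0, 2.737]
wrist_force: [-0.4, -0.7, -0.6]
width: 0.044
finger_force: 0.0
```

send_rows(
  rows=[
    [0, 0, 5, 0, 0, 0],
    [0, 0, 10, 0, 0, 0],
    [0, 0, 15, 0, 0, 0],
    [0, 0, 20, 0, 0, 0],
    [0, 0, 20, 0, 0, 0],
    [0, 0, 15, 0, 0, 0],
    [0, 0, 6, 0, 0, 0],
    [0, 0, 0, 0, 0, 0],
  ],
)

```text
time: 11.67
tool_pos: [0.4852, 0.38, 0.2822]
ee_rot: [3.138, 0.002, 2.737]
wrist_force: [-1.0, -0.0, -1.6]
width: 0.0394
finger_force: 29.9
```

Run:
```python
from h import *
T,mt=snap('top','t8');S,ms=snap('scene','s8');im,m=snap('wrist','w8')
o=sensors.get_obs();print(o['tool_pos'],o['wrist_force'],o['width'])
for k in blobs(S,*GREEN,60): print(el(k),cv2.boundingRect(k))
```

```text
[0.48423907 0.37929435 0.27801651] [ 0.33374874  0.29604925 -2.75262665] 0.039583921096614565
[297.5, 40.2, 10.8, 21.5, 13.4] (292, 30, 12, 20)
```

View pics/w8.png

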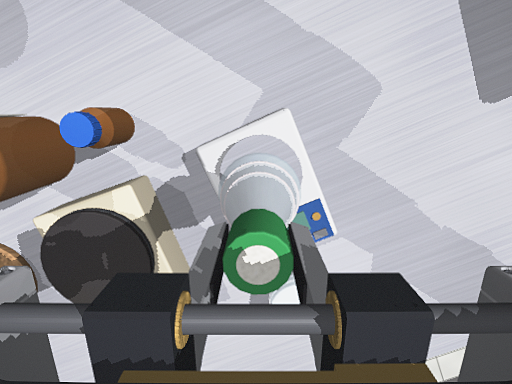

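The flask is held upright with its cap at (259,257) and is clear of the pan. The fingers finished closing in the first lift row, so the grip may be up to a few mm off in height. I'll let the force decide the set-down.

send_rows(
  rows=[
    [1, -15, 0, 0, 0, 0],
    [2, -25, 0, 0, 0, 0],
    [2, -30, 0, 0, 0, 0],
    [2, -32, 0, 0, 0, 0],
    [2, -32, 0, 0, 0, 0],
    [2, -32, 0, 0, 0, 0],
    [2, -30, 0, 0, 0, 0],
    [2, -24, 0, 0, 0, 0],
  ],
)

```text
time: 12.48
tool_pos: [0.4987, 0.1563, 0.2783]
ee_rot: [-3.139, -0.001, 2.735]
wrist_force: [0.2, 0.1, -1.8]
width: 0.0397
finger_force: 29.9
```

send_rows(
  rows=[
    [1, -18, 0, 0, 0, 0],
    [0, 0, 0, 0, 0, 0],
    [0, 0, -12, 0, 0, 0],
    [0, 0, -12, 0, 0, 0],
    [0, 0, -8, 0, 0, 0],
    [0, 0, -4, 0, 0, 0],
    [0, 0, 0, 0, 0, 0],
    [0, 0, 0, 0, 0, 0],
  ],
)

```text
time: 13.15
tool_pos: [0.5003, 0.1422, 0.2428]
ee_rot: [-3.141, -0.001, 2.738]
wrist_force: [-0.2, 0.3, -1.2]
width: 0.0395
finger_force: 29.9
```

Run:
```python
from h import *
im,m=snap('wrist','w9');T,mt=snap('top','t9');S,ms=snap('scene','s9')
o=sensors.get_obs();print(o['tool_pos'],o['wrist_force'],o['width'])
a=cv2.resize(S[60:200,180:340],(400,350),interpolation=2);b=cv2.resize(im,(400,300));b=np.vstack([b,np.zeros((50,400,3),np.uint8)])
cv2.imwrite('pics/c9.png',np.hstack([a,b])[:,:,::-1])
```

```text
[0.50090843 0.14194335 0.2441599 ] [-0.75753214 -0.03436279 -2.41593697] 0.0393979326142024
```

View pics/c9.png

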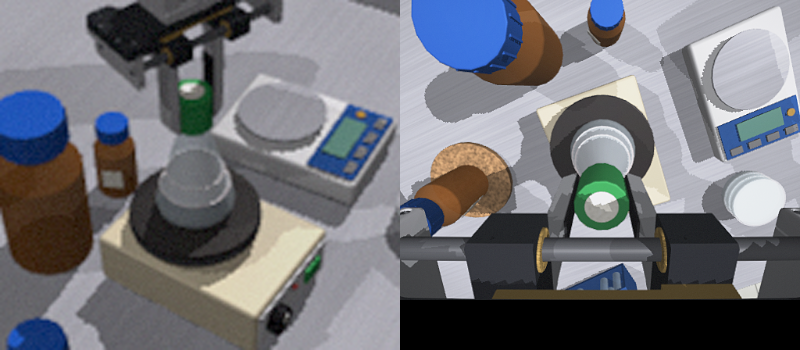

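The flask hangs upright over the middle of the dark plate. The balance pan is free in both views, so I can measure it from them. I lower in small steps.

send_rows(
  rows=[
    [0, 0, -2, 0, 0, 0],
    [0, 0, -2, 0, 0, 0],
    [0, 0, -1, 0, 0, 0],
    [0, 0, 0, 0, 0, 0],
    [0, 0, 0, 0, 0, 0],
  ],
)

```text
time: 13.72
tool_pos: [0.5006, 0.1415, 0.2384]
ee_rot: [-3.142, -0.0, 2.737]
wrist_force: [-0.3, 0.1, -1.9]
width: 0.0391
finger_force: 29.9
```

send_rows(
  rows=[
    [0, 0, -1, 0, 0, 0],
    [0, 0, -1, 0, 0, 0],
    [0, 0, 0, 0, 0, 0],
    [0, 0, 0, 0, 0, 0],
  ],
)

```text
time: 14.05
tool_pos: [0.5006, 0.1415, 0.2364]
ee_rot: [-3.142, -0.0, 2.737]
wrist_force: [0.2, -0.3, -2.9]
width: 0.0396
finger_force: 29.9
```

send_rows(
  rows=[
    [0, 0, -1, 0, 0, 0],
    [0, 0, 0, 0, 0, 0],
    [0, 0, 0, 0, 0, 0],
  ],
)

```text
time: 14.3
tool_pos: [0.5008, 0.1416, 0.236]
ee_rot: [3.141, 0.001, 2.737]
wrist_force: [0.8, -0.0, 0.3]
width: 0.0394
finger_force: 29.9
```

Contact is starting at commanded z = 0.236. One more mm to confirm.

send_rows(
  rows=[
    [0, 0, -1, 0, 0, 0],
    [0, 0, 0, 0, 0, 0],
    [0, 0, 0, 0, 0, 0],
  ],
)

```text
time: 14.55
tool_pos: [0.501, 0.1415, 0.2359]
ee_rot: [3.141, 0.002, 2.737]
wrist_force: [-0.4, 0.5, 5.4]
width: 0.0392
finger_force: 29.9
```

Run:
```python
from h import *
m=optics.camera_model('wrist');mt=optics.camera_model('top');ms=optics.camera_model('scene')
W=cv2.imread('pics/w9.png',0);S=cv2.imread('pics/s9.png',0);T=cv2.imread('pics/t9.png',0)
for n,I,box,rr in [('w',W,(370,10,512,200),(40,75)),('t',T,(75,195,140,250),(16,26)),('ts',T,(360,195,420,268),(16,26))]:
    x0,y0,x1,y1=box;c=cv2.resize(I[y0:y1,x0:x1],None,fx=3,fy=3,interpolation=2)
    h=cv2.HoughCircles(c,cv2.HOUGH_GRADIENT,1.5,20,param1=60,param2=25,minRadius=rr[0]*3,maxRadius=rr[1]*3)
    print(n,None if h is None else [(round(q[0]/3+x0-.33,1),round(q[1]/3+y0-.33,1),round(q[2]/3,1)) for q in h[0][:3]])
```

```text
w [(np.float32(435.4), np.float32(78.4), np.float32(62.6)), (np.float32(460.9), np.float32(97.9), np.float32(61.5)), (np.float32(450.9), np.float32(92.4), np.float32(51.6))]
t None
ts [(np.float32(387.9), np.float32(239.4), np.float32(21.8)), (np.float32(392.4), np.float32(246.9), np.float32(17.4)), (np.float32(392.9), np.float32(210.9), np.float32(19.1))]
```

send_rows(
  rows=[
    [0, 0, 1, 0, 0, 0],
    [0, 0, 0, 0, 0, 0],
    [0, 0, 0, 0, 0, 0],
    [0, 0, 0, 0, 0, 0],
    [0, 0, 0, 0, 0, 0],
    [0, 0, 10, 0, 0, 0],
    [0, 0, 25, 0, 0, 0],
    [0, 0, 40, 0, 0, 0],
  ],
  grip=94,
)

```text
time: 15.22
tool_pos: [0.499, 0.1413, 0.3073]
ee_rot: [-3.137, -0.008, 2.737]
wrist_force: [0.8, -0.3, 0.7]
width: 0.0897
finger_force: 0.0
```

send_rows(
  rows=[
    [0, 0, 30, 0, 0, 0],
    [-1, -20, 0, 0, 0, 0],
    [-2, -38, 0, 0, 0, 0],
    [-2, -38, 0, 0, 0, 0],
    [-2, -38, 0, 0, 0, 0],
    [-2, -38, 0, 0, 0, 0],
    [-2, -38, 0, 0, 0, 0],
    [-2, -38, 0, 0, 0, 0],
  ],
)

```text
time: 15.88
tool_pos: [0.4872, -0.1081, 0.3415]
ee_rot: [3.141, 0.001, 2.737]
wrist_force: [1.4, -0.1, -0.2]
width: 0.0937
finger_force: 0.0
```

send_rows(
  rows=[
    [-2, -38, 0, 0, 0, 0],
    [-2, -38, 0, 0, 0, 0],
    [-2, -38, -5, 0, 0, 0],
    [-2, -38, -5, 0, 0, 0],
    [-2, -38, -10, 0, 0, 0],
    [-2, -38, -10, 0, 0, 0],
    [-2, -30, -10, 0, 0, 0],
    [-2, -16, 0, 0, 0, 0],
  ],
)

```text
time: 16.55
tool_pos: [0.4702, -0.3834, 0.2975]
ee_rot: [3.141, -0.005, 2.733]
wrist_force: [-0.2, 0.6, -1.1]
width: 0.0941
finger_force: 0.0
```

send_rows(
  rows=[
    [0, 0, 0, 0, 0, 0],
    [0, 0, 0, 0, 0, 0],
  ],
)

```text
time: 16.72
tool_pos: [0.4717, -0.3803, 0.3011]
ee_rot: [3.141, 0.0, 2.736]
wrist_force: [-0.2, -0.1, 0.2]
width: 0.0938
finger_force: 0.0
```

Run:
```python
from h import *
im,m=snap('wrist','w10');T,mt=snap('top','t10');S,ms=snap('scene','s10')
o=sensors.get_obs();print(o['tool_pos'],o['joint_positions'])
x,y,w,h=cv2.boundingRect(blobs(im,*RED,200)[0]);print((x,y,w,h),proj(m,[.4344,-.3624,.13]))
for z in(.137,.13):print(onz(m,x+w/2-.5,y+h/2-.5,z),w*np.linalg.norm(onz(m,x,y,z)-onz(m,x+1,y,z)))
a=cv2.resize(S[40:200,160:340],(400,350),interpolation=2);b=cv2.resize(im,(400,300));b=np.vstack([b,np.zeros((50,400,3),np.uint8)])
cv2.imwrite('pics/c10.png',np.hstack([a,b])[:,:,::-1])
```

```text
[ 0.47238163 -0.37889591  0.30232987] [-7.69977943e-01  2.09972401e-01  1.09089308e+00  6.83919896e-04
  1.83842260e+00 -1.93798129e+00]
(236, 123, 48, 49) [259.81233403 145.10296337]
[ 0.4354104  -0.36325812  0.137     ] 0.05155875727176665
[ 0.43620669 -0.36355311  0.13      ] 0.052689312379120785
```

View pics/c10.png

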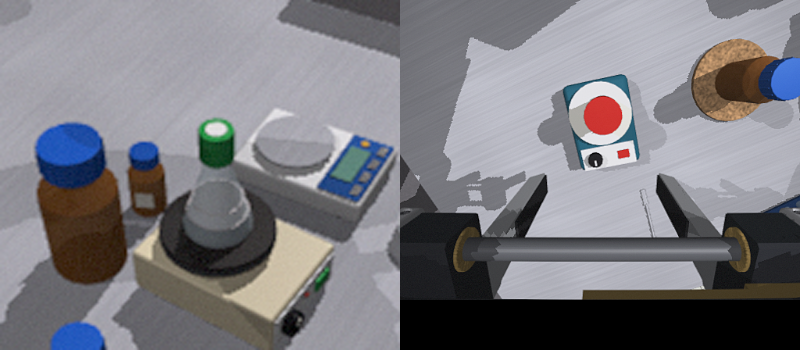

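The flask stands upright in the middle of the hotplate. The wrist view shows the red jar lid at about (260,147) on the white stirrer plate. I measure the stirrer plate and the balance pan from the saved views.

Run:
```python
from h import *
m=optics.camera_model('wrist');mt=optics.camera_model('top');ms=optics.camera_model('scene')
W=cv2.imread('pics/w10.png')[:,:,::-1].copy();T=cv2.imread('pics/t10.png')[:,:,::-1].copy();S=cv2.imread('pics/s10.png')[:,:,::-1].copy()
# stirrer: plate outline = non-teal disc; hull of white (upper part) above the panel
for n,I,M,box in [('w',W,m,(200,90,320,220)),('t',T,mt,(360,195,420,268))]:
    g=blobs(I,(0,0,170),(180,50,255),60,box);print(n,[(cv2.boundingRect(k),el(k)) for k in g[:3]])
    for k in g[:1]: print(onz(M,*el(k)[:2],.055))
# balance: ellipse of edge points in scene & top
for n,I,M,box in [('t',T,mt,(78,165,136,250)),('s',S,ms,(265,80,340,140))]:
    x0,y0,x1,y1=box;h=cv2.cvtColor(I,cv2.COLOR_RGB2GRAY)[y0:y1,x0:x1];print(n,np.percentile(h,[5,25,50,75,95]))
    e=[(cv2.boundingRect(k),el(k)) for k in blobs(I,(0,0,120),(180,40,188),200,box)];print(e[:3])
# symmetry: box corners in top
k=blobs(T,(0,0,192),(180,30,255),100,(70,165,140,252));print([cv2.minAreaRect(q) for q in k[:2]])
a=cv2.resize(T[160:255,65:145],(400,475),interpolation=2);b=cv2.resize(T[190:285,350:430],(400,475),interpolation=2)
cv2.imwrite('pics/c11.png',np.hstack([a,b])[:,:,::-1])
```

```text
Traceback (most recent call last):
  File "h.py", line 34, in el
    (x,y),(a,b),t=cv2.fitEllipse(cv2.convexHull(c) if len(c)>5 else c);return [round(float(q),1) for q in (x,y,a,b,t)]
                  ~~~~~~~~~~~~~~^^^^^^^^^^^^^^^^^^^^^^^^^^^^^^^^^^^^^^
cv2.error: OpenCV(4.12.0) /io/opencv/modules/imgproc/src/shapedescr.cpp:361: error: (-201:Incorrect size of input array) There should be at least 5 points to fit the ellipse in function 'fitEllipseNoDirect'
```

send_rows(
  rows=[
    [-18, 8, 0, 0, 0, 0],
    [-18, 9, 0, 0, 0, 0],
    [0, 0, -38, 0, 0, 0],
    [0, 0, -38, 0, 0, 0],
    [0, 0, -36, 0, 0, 0],
    [0, 0, -28, 0, 0, 0],
    [0, 0, -18, 0, 0, 0],
    [0, 0, -8, 0, 0, 0],
  ],
)

```text
time: 17.53
tool_pos: [0.435, -0.3606, 0.1318]
ee_rot: [3.139, -0.004, 2.739]
wrist_force: [-0.2, 0.9, 0.4]
width: 0.0937
finger_force: 0.0
```

send_rows(
  rows=[
    [0, 0, 0, 0, 0, 0],
    [0, 0, 0, 0, 0, 0],
    [0, 0, 0, 0, 0, 0],
  ],
)

```text
time: 17.78
tool_pos: [0.4369, -0.3639, 0.1372]
ee_rot: [-3.14, 0.004, 2.738]
wrist_force: [-0.2, 0.4, -0.5]
width: 0.0941
finger_force: 0.0
```

```bash
sed -i 's/if len(c)>5 else c/if len(cv2.convexHull(c))>5 else c/' h.py
python3 - <<'E'
from h import *
im,m=snap('wrist','w11')
o=sensors.get_obs();print(o['tool_pos'],o['wrist_force'],proj(m,o['tool_pos']))
x,y,w,h=cv2.boundingRect(blobs(im,*RED,200)[0]);print((x,y,w,h),onz(m,x+w/2-.5,y+h-w/2-.5,.137))
E
```

```text
[ 0.43681115 -0.36412234  0.13723046] [-0.09915978  0.88007384 -0.00751116] [258.38826737 249.21659787]
(214, 197, 97, 94) [ 0.43344914 -0.36038242  0.137     ]
```

send_rows(
  rows=[
    [-2, 2, -3, 0, 0, 0],
    [0, 0, 0, 0, 0, 0],
    [0, 0, 0, 0, 0, 0],
  ],
)

```text
time: 18.08
tool_pos: [0.4336, -0.3615, 0.132]
ee_rot: [-3.141, 0.001, 2.737]
wrist_force: [-0.6, -0.4, 0.2]
width: 0.0942
finger_force: 0.0
```

Run:
```python
from h import *
im,m=snap('wrist','w12')
o=sensors.get_obs();print(o['tool_pos'],o['wrist_force'],proj(m,o['tool_pos']))
x,y,w,h=cv2.boundingRect(blobs(im,*RED,200)[0]);print((x,y,w,h),onz(m,x+w/2-.5,y+h-w/2-.5,.137))
```

```text
[ 0.43362696 -0.36154183  0.13187147] [-0.57209283 -0.22894835  0.46765364] [258.64329257 249.01107524]
(211, 205, 100, 94) [ 0.43134858 -0.35942435  0.137     ]
```

send_rows(
  rows=[
    [0, 0, 0, 0, 0, 0],
    [0, 0, 0, 0, 0, 0],
    [0, 0, 0, 0, 0, 0],
    [0, 0, 0, 0, 0, 0],
    [0, 0, 0, 0, 0, 0],
    [0, 0, 0, 0, 0, 0],
    [0, 0, 0, 0, 0, 0],
    [0, 0, 0, 0, 0, 0],
  ],
  grip=42,
)

```text
time: 18.8
tool_pos: [0.4336, -0.3615, 0.1315]
ee_rot: [3.142, -0.0, 2.737]
wrist_force: [0.6, -0.1, -0.2]
width: 0.0543
finger_force: 30.0
```

send_rows(
  rows=[
    [0, 0, 0, 0, 0, 0],
    [0, 0, 0, 0, 0, 0],
    [0, 0, 0, 0, 0, 0],
  ],
)

```text
time: 19.05
tool_pos: [0.4336, -0.3615, 0.1315]
ee_rot: [3.142, -0.0, 2.737]
wrist_force: [0.6, -0.7, -0.4]
width: 0.0542
finger_force: 30.0
```

send_rows(
  rows=[
    [0, 0, 5, 0, 0, 0],
    [0, 0, 12, 0, 0, 0],
    [0, 0, 20, 0, 0, 0],
    [0, 0, 30, 0, 0, 0],
    [0, 0, 35, 0, 0, 0],
    [0, 0, 40, 0, 0, 0],
    [0, 0, 40, 0, 0, 0],
    [0, 0, 38, 0, 0, 0],
  ],
)

```text
time: 19.72
tool_pos: [0.4333, -0.361, 0.3551]
ee_rot: [-3.141, 0.002, 2.737]
wrist_force: [0.1, -0.7, -0.9]
width: 0.0542
finger_force: 30.0
```

send_rows(
  rows=[
    [0, 0, 8, 0, 0, 0],
    [1, 15, 0, 0, 0, 0],
    [2, 25, 0, 0, 0, 0],
    [2, 30, 0, 0, 0, 0],
    [0, 0, 0, 0, 0, 0],
    [0, 0, 0, 0, 0, 0],
  ],
)

```text
time: 20.22
tool_pos: [0.4384, -0.2893, 0.3581]
ee_rot: [3.141, -0.002, 2.739]
wrist_force: [-0.3, -0.9, -0.8]
width: 0.0542
finger_force: 30.0
```

```bash
cat > p.py <<'E'
from h import *
def pl(I,M,box,thr,z):
    # rim points: strongest radial gradient around a first guess, then fitEllipse (twice)
    g=cv2.GaussianBlur(cv2.cvtColor(I,cv2.COLOR_RGB2GRAY),(0,0),0.8).astype(np.float32);x0,y0,r=box
    for _ in range(3):
        P=[]
        for t in np.linspace(0,2*np.pi,72,endpoint=False):
            q=np.arange(r*.85,r*1.15,.2,np.float32);xs=(x0+q*np.cos(t)).astype(np.float32);ys=(y0+q*np.sin(t)).astype(np.float32)
            d=np.abs(np.gradient(cv2.remap(g,xs[None],ys[None],1)[0]));i=d.argmax()
            if d[i]>thr: P.append((xs[i],ys[i]))
        P=np.array(P,np.float32)
        for _ in range(4):
            (x,y),(a,b),th=cv2.fitEllipse(P)
            c,s=np.cos(np.radians(th)),np.sin(np.radians(th));D=P-[x,y]
            e=np.abs(np.hypot((D@[c,s])/(a/2),(D@[-s,c])/(b/2))-1);k=e<max(2*np.median(e),.015)
            P=P[k]
        x0,y0,r=x,y,(a+b)/4
    X=onz(M,x,y,z);print('n',len(P),'px',round(x,1),round(y,1),round(a,1),round(b,1),X.round(4));return x,y
E
python3 - <<'E'
from p import *
T,mt=snap('top','t13');W,m=snap('wrist','w13');o=sensors.get_obs();print(o['tool_pos'],o['wrist_force'])
pu=proj(m,[.437,-.366,.055]);print(pu)
f=192/np.tan(np.radians(m['vertical_fov'])/2);r=f*.056/(o['tool_pos'][2]+.155-.055)*1
a=pl(W,m,(*pu,r),.8,.055);b=pl(T,mt,(388,239.5,21),.8,.055);print(cross([ray(m,*a),ray(mt,*b)]))
T9=cv2.imread('pics/t13.png')[:,:,::-1].copy();b=pl(T9,mt,(*proj(mt,[.492,.376,.054]),20.5),.5,.054)
E
```

```text
[ 0.4383332  -0.29095251  0.35797622] [-0.28755017 -0.04764759 -1.41364147]
[214.94811252 179.53139823]
n 46 px 214.0 182.6 66.5 71.3 [ 0.441  -0.3696  0.055 ]
n 50 px 389.1 235.3 48.8 52.3 [ 0.4492 -0.3695  0.055 ]
(array([ 0.44848817, -0.38088343,  0.01465009]), [np.float64(0.0017730458065564419), np.float64(0.001773045806556475)])
n 51 px 107.4 218.3 46.0 50.4 [0.4936 0.3699 0.054 ]
```

Run:
```python
import cv2,numpy as np
T=cv2.imread('pics/t13.png');W=cv2.imread('pics/w13.png');V=cv2.imread('pics/w9.png')
f=lambda I,x0,y0,s,n: cv2.resize(I[y0:y0+n,x0:x0+n],(300,300) if s else (400,300),interpolation=cv2.INTER_CUBIC)
r=lambda I,x0,y0,n: cv2.resize(I[y0:y0+n,x0:x0+n],(300,300),interpolation=cv2.INTER_CUBIC)
cv2.imwrite('pics/c13.png',np.vstack([np.hstack([r(T,75,175,75),r(T,350,200,75)]),np.hstack([r(V,362,0,150),r(W,150,120,120)])]))
```

```text
(no output)
```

View pics/c13.png

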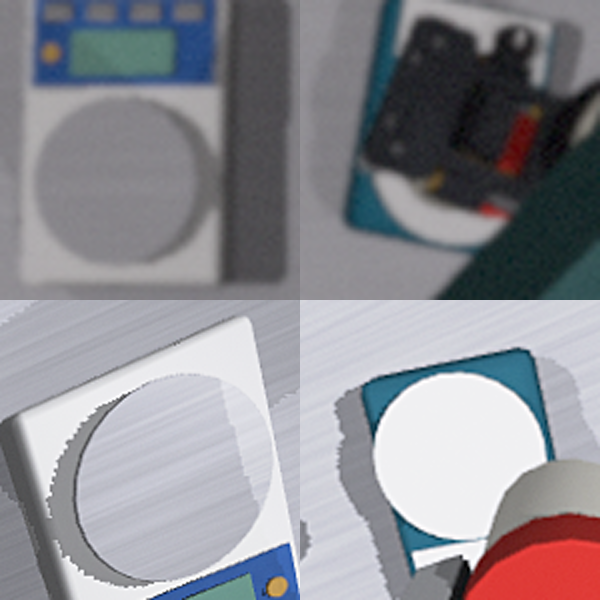

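The pan is centred at about (104,219.5) in the top view and (448.5,89) in w9. The white stirrer plate is centred at about (214,182.5) in w13.

Run:
```python
from h import *
m=optics.camera_model('wrist');mt=optics.camera_model('top');o=sensors.get_obs();R=np.array(m['R'])
C=-R.T@np.array(m['t']);C9=C-np.array([.4384,-.2905,.358])+np.array([.501,.142,.244]);m9=dict(m);m9['t']=-R@C9
print('pan top',onz(mt,103.9,219.5,.054),'w9',onz(m9,448.5,88.8,.054),cross([ray(mt,103.9,219.5),ray(m9,448.5,88.8)]))
print('stir top',onz(mt,387.9,239.6,.055),'w',onz(m,213.8,182.4,.055),cross([ray(mt,387.9,239.6),ray(m,213.8,182.4)]))
```

```text
pan top [0.49051189 0.37933224 0.054     ] w9 [0.49065761 0.3807384  0.054     ] (array([0.4901221 , 0.37804557, 0.05822439]), [np.float64(0.000259607108166979), np.float64(0.00025960710816687506)])
stir top [ 0.4379572  -0.36590601  0.055     ] w [ 0.44051409 -0.37050048  0.055     ] (array([ 0.4390139 , -0.36764137,  0.05710354]), [np.float64(0.002522510943719663), np.float64(0.002522510943719806)])
```

send_rows(
  rows=[
    [1, 20, 0, 0, 0, 0],
    [2, 32, 0, 0, 0, 0],
    [3, 38, 0, 0, 0, 0],
    [3, 38, 0, 0, 0, 0],
    [3, 38, 0, 0, 0, 0],
    [3, 38, 0, 0, 0, 0],
    [3, 38, 0, 0, 0, 0],
    [3, 38, 0, 0, 0, 0],
  ],
)

```text
time: 20.98
tool_pos: [0.4595, -0.0104, 0.3586]
ee_rot: [-3.141, -0.001, 2.735]
wrist_force: [0.8, 0.4, -0.8]
width: 0.0541
finger_force: 30.0
```

send_rows(
  rows=[
    [3, 38, 0, 0, 0, 0],
    [3, 38, 0, 0, 0, 0],
    [3, 38, 0, 0, 0, 0],
    [3, 38, 0, 0, 0, 0],
    [3, 38, 0, 0, 0, 0],
    [3, 38, 0, 0, 0, 0],
    [3, 38, 0, 0, 0, 0],
    [3, 38, 0, 0, 0, 0],
  ],
)

```text
time: 21.65
tool_pos: [0.484, 0.2939, 0.3583]
ee_rot: [-3.14, -0.001, 2.736]
wrist_force: [0.9, -0.3, -1.5]
width: 0.0544
finger_force: 30.0
```

send_rows(
  rows=[
    [3, 35, 0, 0, 0, 0],
    [2, 30, 0, 0, 0, 0],
    [1, 22, 0, 0, 0, 0],
    [0, 0, -20, 0, 0, 0],
    [0, 0, -35, 0, 0, 0],
    [0, 0, -40, 0, 0, 0],
    [0, 0, -40, 0, 0, 0],
    [0, 0, -35, 0, 0, 0],
  ],
)

```text
time: 22.32
tool_pos: [0.4893, 0.3784, 0.1853]
ee_rot: [-3.138, -0.002, 2.736]
wrist_force: [-0.2, 0.5, -1.6]
width: 0.0544
finger_force: 30.0
```

send_rows(
  rows=[
    [0, 0, -25, 0, 0, 0],
    [0, 0, -15, 0, 0, 0],
    [0, 0, -5, 0, 0, 0],
    [0, 0, 0, 0, 0, 0],
    [0, 0, 0, 0, 0, 0],
    [0, 0, 0, 0, 0, 0],
  ],
)

```text
time: 22.82
tool_pos: [0.4908, 0.38, 0.1464]
ee_rot: [3.139, 0.002, 2.736]
wrist_force: [1.6, 0.5, -0.5]
width: 0.0541
finger_force: 30.0
```

Run:
```python
from h import *
W,m=snap('wrist','w14');o=sensors.get_obs();print(o['tool_pos'],o['wrist_force'],o['ee_rot'])
x,y,w,h=cv2.boundingRect(blobs(W,*RED,200)[0]);print((x,y,w,h),proj(m,o['tool_pos']),proj(m,[.4905,.38,.054]))
```

```text
[0.49077684 0.38004077 0.14669649] [-0.02447051  0.04307093 -1.66867064] [3.13837556e+00 2.18400145e-03 2.73644988e+00]
(211, 206, 94, 94) [258.83641993 249.26977108] [258.09409511 201.17804624]
```

send_rows(
  rows=[
    [0, 0, -5, 0, 0, 0],
    [0, 0, -4, 0, 0, 0],
    [0, 0, -2, 0, 0, 0],
    [0, 0, 0, 0, 0, 0],
    [0, 0, 0, 0, 0, 0],
  ],
)

```text
time: 23.28
tool_pos: [0.4894, 0.3795, 0.1332]
ee_rot: [-3.141, -0.0, 2.737]
wrist_force: [0.1, -0.1, -0.6]
width: 0.054
finger_force: 30.0
```

send_rows(
  rows=[
    [0, 0, -1, 0, 0, 0],
    [0, 0, -1, 0, 0, 0],
    [0, 0, 0, 0, 0, 0],
    [0, 0, 0, 0, 0, 0],
  ],
)

```text
time: 23.62
tool_pos: [0.4896, 0.3796, 0.1315]
ee_rot: [3.142, -0.0, 2.737]
wrist_force: [0.1, 0.3, -1.1]
width: 0.0538
finger_force: 30.0
```

send_rows(
  rows=[
    [0, 0, -1, 0, 0, 0],
    [0, 0, 0, 0, 0, 0],
    [0, 0, 0, 0, 0, 0],
  ],
)

```text
time: 23.87
tool_pos: [0.4896, 0.3795, 0.1305]
ee_rot: [3.142, -0.0, 2.737]
wrist_force: [-0.8, -0.4, -2.1]
width: 0.0539
finger_force: 30.0
```

send_rows(
  rows=[
    [0, 0, -1, 0, 0, 0],
    [0, 0, 0, 0, 0, 0],
    [0, 0, 0, 0, 0, 0],
  ],
)

```text
time: 24.12
tool_pos: [0.4897, 0.3795, 0.1304]
ee_rot: [3.141, 0.001, 2.737]
wrist_force: [-1.9, -1.5, 4.3]
width: 0.0542
finger_force: 30.0
```

send_rows(
  rows=[
    [0, 0, -1, 0, 0, 0],
    [0, 0, 0, 0, 0, 0],
    [0, 0, 0, 0, 0, 0],
  ],
)

```text
time: 24.37
tool_pos: [0.4898, 0.3795, 0.1304]
ee_rot: [3.141, 0.001, 2.737]
wrist_force: [-3.1, -1.5, 7.4]
width: 0.054
finger_force: 30.0
```

send_rows(
  rows=[
    [0, 0, 1, 0, 0, 0],
    [0, 0, 0, 0, 0, 0],
    [0, 0, 0, 0, 0, 0],
    [0, 0, 0, 0, 0, 0],
    [0, 0, 0, 0, 0, 0],
    [0, 0, 10, 0, 0, 0],
    [0, 0, 30, 0, 0, 0],
    [0, 0, 40, 0, 0, 0],
  ],
  grip=94,
)

```text
time: 25.03
tool_pos: [0.4878, 0.3784, 0.2062]
ee_rot: [-3.134, -0.005, 2.737]
wrist_force: [1.0, 0.9, -0.3]
width: 0.0939
finger_force: 0.0
```

send_rows(
  rows=[
    [0, 0, 40, 0, 0, 0],
    [0, 0, 40, 0, 0, 0],
    [0, 0, 40, 0, 0, 0],
    [0, -20, 30, 0, 0, 0],
    [0, -35, 0, 0, 0, 0],
    [0, -38, 0, 0, 0, 0],
    [0, -38, 0, 0, 0, 0],
    [0, -38, 0, 0, 0, 0],
  ],
)

```text
time: 25.7
tool_pos: [0.4893, 0.2092, 0.3606]
ee_rot: [3.141, 0.001, 2.738]
wrist_force: [0.7, -0.4, -0.3]
width: 0.0941
finger_force: 0.0
```

send_rows(
  rows=[
    [0, -38, 0, 0, 0, 0],
    [0, -38, 0, 0, 0, 0],
    [0, -38, 0, 0, 0, 0],
    [0, -38, 0, 0, 0, 0],
    [0, -38, 0, 0, 0, 0],
    [0, -38, 0, 0, 0, 0],
    [0, -38, 0, 0, 0, 0],
    [-2, -38, 0, 0, 0, 0],
  ],
)

```text
time: 26.37
tool_pos: [0.4873, -0.0952, 0.3604]
ee_rot: [3.141, 0.002, 2.737]
wrist_force: [0.9, 0.2, 0.9]
width: 0.0942
finger_force: 0.0
```

send_rows(
  rows=[
    [-2, -24, -10, 0, 0, 0],
    [0, 0, -40, 0, 0, 0],
    [0, 0, -40, 0, 0, 0],
    [0, 0, -40, 0, 0, 0],
    [0, 0, -30, 0, 0, 0],
    [0, 0, 0, 0, 0, 0],
    [0, 0, 0, 0, 0, 0],
  ],
)

```text
time: 26.95
tool_pos: [0.4848, -0.1172, 0.1988]
ee_rot: [-3.142, -0.003, 2.737]
wrist_force: [0.9, -0.9, 0.4]
width: 0.0936
finger_force: 0.0
```

Run:
```python
from h import *
W,m=snap('wrist','w15');T,mt=snap('top','t15');S,ms=snap('scene','s15');o=sensors.get_obs();print(o['tool_pos'],o['wrist_force'],o['ee_rot'])
for k in blobs(W,*BLUE,600): x,y,w,h=cv2.boundingRect(k);print((x,y,w,h),onz(m,x+w/2-.5,y+h-w/2-.5,.15))
print(proj(m,o['tool_pos']))
k=blobs(T,*RED,40,(70,150,160,260));print('jar',[el(q) for q in k],[onz(mt,*el(q)[:2],.136) for q in k])
```

```text
[ 0.4873615  -0.11796509  0.20329134] [-0.28771774 -0.04266871  0.35231163] [3.14112946 0.00632706 2.73697553]
(223, 182, 72, 73) [ 0.4841122  -0.11691371  0.15      ]
[259.18597433 256.83133945]
jar [[94.6, 218.2, 19.7, 20.8, 78.1]] [array([0.49040801, 0.375305  , 0.136     ])]
```

send_rows(
  rows=[
    [0, 0, -25, 0, 0, 0],
    [0, 0, -18, 0, 0, 0],
    [0, 0, -9, 0, 0, 0],
    [0, 0, -4, 0, 0, 0],
    [0, 0, 0, 0, 0, 0],
    [0, 0, 0, 0, 0, 0],
    [0, 0, 0, 0, 0, 0],
  ],
)

```text
time: 27.68
tool_pos: [0.4866, -0.1178, 0.1453]
ee_rot: [3.141, 0.003, 2.737]
wrist_force: [0.4, 0.2, -0.2]
width: 0.0941
finger_force: 0.0
```

send_rows(
  rows=[
    [0, 0, 0, 0, 0, 0],
    [0, 0, 0, 0, 0, 0],
    [0, 0, 0, 0, 0, 0],
    [0, 0, 0, 0, 0, 0],
    [0, 0, 0, 0, 0, 0],
    [0, 0, 0, 0, 0, 0],
    [0, 0, 0, 0, 0, 0],
    [0, 0, 0, 0, 0, 0],
  ],
  grip=40,
)

```text
time: 28.35
tool_pos: [0.4856, -0.1173, 0.1435]
ee_rot: [3.141, -0.0, 2.737]
wrist_force: [-0.1, 0.5, 0.4]
width: 0.0528
finger_force: 30.0
```

send_rows(
  rows=[
    [0, 0, 0, 0, 0, 0],
    [0, 0, 0, 0, 0, 0],
  ],
)

```text
time: 28.52
tool_pos: [0.4856, -0.1173, 0.1435]
ee_rot: [3.141, -0.0, 2.737]
wrist_force: [0.7, 0.5, 0.5]
width: 0.0531
finger_force: 30.0
```

send_rows(
  rows=[
    [0, 0, 5, 0, 0, 0],
    [0, 0, 12, 0, 0, 0],
    [0, 0, 20, 0, 0, 0],
    [0, 0, 25, 0, 0, 0],
    [0, 0, 20, 0, 0, 0],
    [-2, -12, 10, 0, 0, 0],
    [-4, -22, 0, 0, 0, 0],
    [-6, -30, 0, 0, 0, 0],
  ],
)

```text
time: 29.18
tool_pos: [0.474, -0.1816, 0.2369]
ee_rot: [3.141, 0.002, 2.74]
wrist_force: [0.8, 0.2, -4.1]
width: 0.0537
finger_force: 30.0
```

send_rows(
  rows=[
    [-6, -32, 0, 0, 0, 0],
    [-6, -32, 0, 0, 0, 0],
    [-6, -32, 0, 0, 0, 0],
    [-6, -32, 0, 0, 0, 0],
    [-5, -28, 0, 0, 0, 0],
    [-4, -19, 0, 0, 0, 0],
    [-2, -12, 0, 0, 0, 0],
    [0, 0, 0, 0, 0, 0],
  ],
)

```text
time: 29.85
tool_pos: [0.4372, -0.3711, 0.2345]
ee_rot: [-3.141, -0.002, 2.733]
wrist_force: [-0.1, 0.2, -3.2]
width: 0.0533
finger_force: 30.0
```

send_rows(
  rows=[
    [0, 0, -12, 0, 0, 0],
    [0, 0, -14, 0, 0, 0],
    [0, 0, -8, 0, 0, 0],
    [0, 0, 0, 0, 0, 0],
    [0, 0, 0, 0, 0, 0],
  ],
)

```text
time: 30.27
tool_pos: [0.4386, -0.367, 0.2005]
ee_rot: [3.14, -0.002, 2.738]
wrist_force: [-0.1, 0.5, -3.2]
width: 0.0538
finger_force: 30.0
```

Run:
```python
from h import *
W,m=snap('wrist','w16');S,ms=snap('scene','s16');o=sensors.get_obs();print(o['tool_pos'],o['wrist_force'],o['ee_rot'])
x=o['tool_pos'];print(proj(m,[.439,-.368,.055]))
# white plate: left/right extent of rim by rows, visible part
for n,I,M,b in(('w',W,m,(170,90,345,300)),('s',S,ms,(80,250,175,350))):
    k=blobs(I,(0,0,185),(180,40,255),150,b);print(n,[cv2.boundingRect(q) for q in k[:3]])
a=cv2.resize(S[215:375,40:210],(400,376),interpolation=2);b=cv2.resize(W[70:310,130:390],(400,376),interpolation=2)
cv2.imwrite('pics/c16.png',np.hstack([a,b])[:,:,::-1])
```

```text
[ 0.43911224 -0.36796093  0.20224747] [ 0.46704142 -0.26138707 -3.69302849] [-3.14132513e+00  1.11269116e-03  2.73790403e+00]
[257.51090121 187.59350784]
w [(170, 90, 175, 183), (204, 268, 109, 32), (170, 238, 22, 39)]
s [(114, 299, 50, 48), (117, 272, 24, 48)]
```

View pics/c16.png

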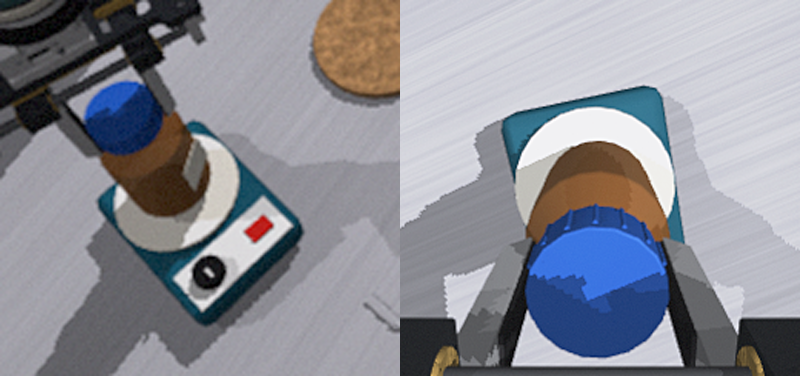

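The bottle is upright over the plate, and the rim readings (centre about (256,189)) match the predicted (257.5,187.6) within 1 mm. I lower it.

send_rows(
  rows=[
    [0, 0, -6, 0, 0, 0],
    [0, 0, -4, 0, 0, 0],
    [0, 0, -2, 0, 0, 0],
    [0, 0, 0, 0, 0, 0],
    [0, 0, 0, 0, 0, 0],
  ],
)

```text
time: 30.78
tool_pos: [0.4385, -0.3684, 0.1892]
ee_rot: [3.141, -0.001, 2.737]
wrist_force: [-0.2, -0.2, -3.7]
width: 0.0529
finger_force: 30.0
```

send_rows(
  rows=[
    [0, 0, -1, 0, 0, 0],
    [0, 0, -1, 0, 0, 0],
    [0, 0, 0, 0, 0, 0],
    [0, 0, 0, 0, 0, 0],
  ],
)

```text
time: 31.12
tool_pos: [0.4386, -0.3685, 0.1875]
ee_rot: [3.141, -0.0, 2.737]
wrist_force: [0.3, 0.8, -3.8]
width: 0.0532
finger_force: 30.0
```

send_rows(
  rows=[
    [0, 0, -1, 0, 0, 0],
    [0, 0, 0, 0, 0, 0],
    [0, 0, 0, 0, 0, 0],
  ],
)

```text
time: 31.37
tool_pos: [0.4386, -0.3684, 0.1865]
ee_rot: [3.142, 0.0, 2.737]
wrist_force: [-0.2, 0.2, -2.5]
width: 0.0531
finger_force: 30.0
```

send_rows(
  rows=[
    [0, 0, -1, 0, 0, 0],
    [0, 0, 0, 0, 0, 0],
    [0, 0, 0, 0, 0, 0],
  ],
)

```text
time: 31.62
tool_pos: [0.4388, -0.3685, 0.1865]
ee_rot: [-3.141, 0.001, 2.737]
wrist_force: [-1.4, 1.4, 2.0]
width: 0.0535
finger_force: 30.0
```

Contact is made, so I release, rise and move clear.

send_rows(
  rows=[
    [0, 0, 0, 0, 0, 0],
    [0, 0, 0, 0, 0, 0],
    [0, 0, 0, 0, 0, 0],
    [0, 0, 0, 0, 0, 0],
    [0, 0, 0, 0, 0, 0],
    [0, 0, 10, 0, 0, 0],
    [0, 0, 25, 0, 0, 0],
    [0, 0, 40, 0, 0, 0],
  ],
  grip=94,
)

```text
time: 32.28
tool_pos: [0.4372, -0.367, 0.257]
ee_rot: [3.138, -0.009, 2.737]
wrist_force: [0.1, 0.1, 0.6]
width: 0.0943
finger_force: 0.0
```

send_rows(
  rows=[
    [0, 0, 40, 0, 0, 0],
    [0, 0, 40, 0, 0, 0],
    [0, 0, 20, 0, 0, 0],
    [-5, 35, 0, 0, 0, 0],
    [-5, 38, 0, 0, 0, 0],
    [-5, 38, 0, 0, 0, 0],
    [-5, 38, 0, 0, 0, 0],
    [-5, 35, 0, 0, 0, 0],
  ],
)

```text
time: 32.95
tool_pos: [0.413, -0.1827, 0.3616]
ee_rot: [3.141, 0.002, 2.737]
wrist_force: [0.3, -0.3, 1.0]
width: 0.0938
finger_force: 0.0
```

send_rows(
  rows=[
    [0, 0, 0, 0, 0, 0],
    [0, 0, 0, 0, 0, 0],
  ],
)

```text
time: 33.12
tool_pos: [0.4135, -0.1832, 0.3623]
ee_rot: [-3.141, 0.004, 2.74]
wrist_force: [-0.7, -0.3, -0.7]
width: 0.094
finger_force: 0.0
```

Run:
```python
from h import *
S,ms=snap('scene','s17');T,mt=snap('top','t17')
o=sensors.get_obs();print(o['time'],o['tool_pos'],o['qvel'].round(4))
def rect(I): return cv2.resize(I,(400,300))
cv2.imwrite('pics/c17.png',np.vstack([np.hstack([rect(S[40:190,165:365]),rect(S[210:360,30:230])]),np.hstack([rect(T[130:280,60:260]),rect(T[130:280,255:455])])])[:,:,::-1])
print('jar',[(el(q),onz(mt,*el(q)[:2],.136)) for q in blobs(T,*RED,40,(70,150,160,260))])
print('bottle',[(el(q),onz(mt,*el(q)[:2],.193)) for q in blobs(T,*BLUE,100,(330,180,440,280))])
```

```text
33.2167 [ 0.41375104 -0.18493134  0.3610007 ] [-0.0199  0.0235 -0.0005  0.0021 -0.0016  0.0026]
jar [([94.7, 218.2, 19.8, 20.5, 71.8], array([0.49040932, 0.37505289, 0.136     ]))]
bottle []
```

View pics/c17.png

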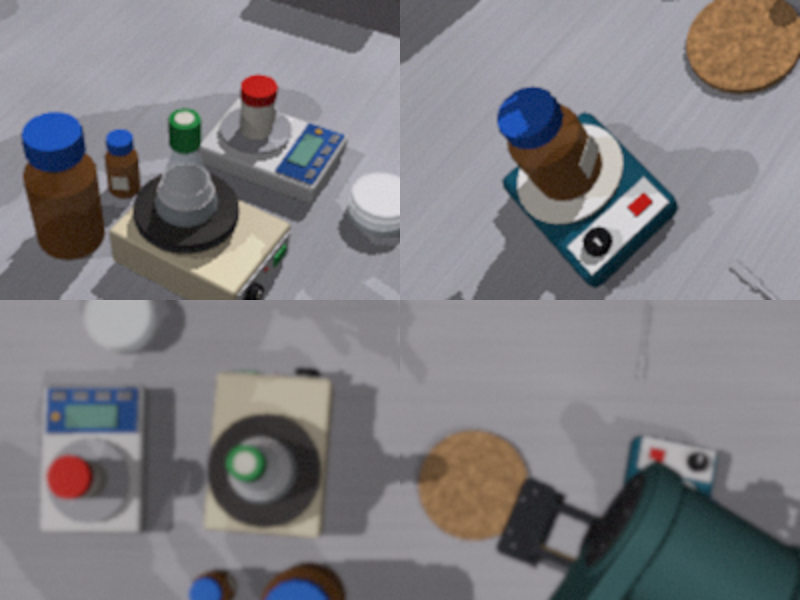

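All three vessels stand upright in the middle of their plates: the flask on the hotplate, the jar on the balance and the bottle on the stirrer. The mat is free, the bystanders are untouched and the arm is clear, so I hand in.

```bash
python3 -c "
from bench import ticket
print(ticket.close_job())"
```

```text
the job is handed in; nothing more can be done
None
```

The job is handed in at about 33 s: after the bottle was parked on the cork mat first, the flask now stands on the hotplate, the jar on the balance and the bottle on the stirrer, all upright in the middle of their plates.

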